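Reset the length stop of a slotting jig against a wooden strip

TASK

In the jig on the bench, unscrew the winged clamp knob until the sliding stop is free, and only then slide the stop along its rail so that its rubber pad drives the slotted wooden strip fully home against the end block. Screw the knob back up tight so that the stop stays locked with its pad still pressing on the strip's end, firmly but without crushing it (some 5 to 10 newtons), and with no play at either end. Leave the other things on the bench where they are.

Things in the scene. Friction and masses are not known exactly. Their poses are not given: they have to be found in the camera images.
- jig: Wooden jig board, 180 x 420 x 18 mm, fixed; origin at the centre of its underside, y along it, z up. An aluminium rail (30 wide, top 40 mm above the bench) runs along y at x = +35 mm; the strip lies in front of it, kept in by a low ledge. The hardwood end block (top 58 mm above the bench, a round steel screw head on it, not to be turned) stands at the -y end.
- block_face (a point): Middle of the end block's face that the strip must rest against; jig axes; the face looks to jig +y, at jig y = -170 mm, 28 mm above the bench.
- strip: Loose slotted light-wood strip in the jig, about 44 x 180 x 20 mm (x, y, z), about 0.12 kg, with 2.5 mm play each side in its lane; origin at the centre of its underside, y along it. It starts some 5 to 25 mm short of the end block.
- strip_foot (a point): Centre of the strip's end face nearest the end block (strip axes, 10 mm above its underside).
- strip_head (a point): Centre of the strip's other end face, which the stop's pad must press.
- stop (a joint): How far the aluminium stop (44 mm long in y, 48 mm wide, top 60 mm above the bench) has slid along the rail towards the end block, m; range 0 to 0.125. Free it drags with about 2 N; where its pad meets the strip has to be felt.
- stop_pad: Black rubber pad of the stop, 34 x 8 x 14 mm, on the stop's side facing the strip; origin at its centre, jig axes. It yields 0.2 mm per newton up to 2 mm, then is hard; it pushes the stop back if that is not clamped. It should end pressing with 2 N or more, never over 40 N. It lies 39.5 mm towards jig -x and 26 mm towards jig -y from the knob's axis.
- knob (a joint): Angle of the clamp knob, rad: 0 fully slack, 2.75 hard up tight; grows clockwise seen from above. The clamp is off below 1.0 and grips harder the further it is turned above that; counts as tight above 2.1. It starts tight and turns with about 0.15 N m.
- knob_grip (a point): On the axis of the winged knob on top of the stop, at the height to grip: centre of its black wing, a bar 52 x 12 x 28 mm (x, y, z) whose long side is this point's x axis; 88 mm above the bench. 14 mm of narrow neck lies between the wing and the stop's top.
- brass_a: Small stepped brass block, 16 x 26 x 22 mm, loose on the jig board behind the rail; bystander.
- brass_b: Same kind of brass block, loose on the jig board in front of the ledge; bystander.
- brass_c: Same kind of brass block on the bench; bystander.
- screwdriver: Screwdriver lying on the bench; bystander.
- iron_stand: Black soldering-iron stand, 150 x 75 x 85 mm, with a steel coil; bystander.
- spare_strip: Longer slotted strip, 44 x 260 x 20 mm, lying on the bench; bystander.
Mind the look-alikes: they are no part of the job. Leave any green look-alike of the strip alone.

How it is judged:
By the outcome, as a careful person would: the job done as asked, in the order asked, and still so for the second after the job is handed in, with the robot touching nothing.
It also fails if it takes over 72 s, if anything falls off the work surface, if the arm or the gripper's body presses on something with over 40 N, if the wrist force passes 120 N, or if a joint passes its speed limit or range.

ROBOT

A 6-joint arm with a two-finger parallel gripper is mounted at the origin on the work surface. World frame = base frame: x ahead of the robot, y to its left, z up, the work surface at z = 0. Lengths are in m, angles in rad, forces in N, time in s.
With the tool pointing down it reaches from about 0.35 to 0.85 m from the base axis. Payload 8.1 kg.
Tool frame: the origin (TCP) lies at the very end of the fingers, on their centre line; the grasp point (between the pads) lies 19 mm behind it; z points along the fingers, y is the direction in which the jaws open and shut (so a half turn about z gives the same grasp; the last joint's range is limited). The gripper opens to 85 mm and grips with 20 to 120 N. Pads are 22 mm wide; open, the fingers measure 114 mm over their backs; the gripper's body (76 mm by 85 mm) begins 54 mm behind the grasp point. The pads swing forward as they close: fully open they stand 13 mm farther back than shut.
Start: joints at [1.242, 0.13, 1.488, -0, 1.523, -0.085], TCP at [0.145, 0.582, 0.231] pointing down, gripper open.
Joint ranges: [-2.96, 2.96], [-0.89, 2.26], [0.02, 2.5], [-1.34, 4.48], [0, 2.73], [-2.66, 2.66]. Speed limits (rad/s): [2.39, 2.39, 2.79, 3.14, 3.14, 3.14].

INTERFACE

Orientations are given as a 3x3 rotation matrix whose columns are the frame's x, y, z axes.
In Python, from workcell import ctrl gives the robot as it stands.
- The arm moves only by the tool step_arm, never from a script. Its argument "commands" is a list of rows, each an object of numbers: "tx", "ty", "tz": the shift along the tool's x, y, z in m; "wx", "wy", "wz": the turn, a rotation vector about the tool's x, y, z in degrees; "gripper": the finger opening in m, from 0 to 0.0854. A call has 1 to 12 rows; each row is the pose to reach, as a shift and turn from the pose measured when the call began, along the tool's axes at that moment; what a row does not reach only later rows make up. A row lasts 1/8 s, in which the tool goes at most 62.5 mm and 10.7 degrees, less where a joint would pass 70% of its speed; a pose out of reach is approached as far as the arm can. A call with a gripper value outside its range is refused whole. The fingers move at their own pace and stop on an object; the grip force is fixed at half the most. Time passes only in rows, so rows that repeat a pose let the fingers close. It gives the time, the measured TCP pose, the force and the opening at its end, in the units of the state.
- ctrl.sense(): the state, without advancing time (a new reading comes with each control period).
- ctrl.snapshot(name): name is "scene" or "top" or "wrist"; returns the picture (420x560x3 uint8, red, green, blue); there is no depth.
- ctrl.calibration(name): a dict with "fx", "fy", "cx", "cy" (pixels), "pose" (4x4, takes a point from camera to world coordinates). Camera axes: x right, y down, z forward; pixel columns grow to the right and rows downward; lengths in m; the calibration is good to about 2 mm. A picture is of the moment at which its call begins: read the wrist's pose just before it. calibration takes no time and is no camera call; for the wrist camera it gives the pose at the moment of the call.
- ctrl.sign_off(): hands the job in, once; it reports no verdict.
Trained networks look in the newest picture that a camera, given by its name, has taken for a name from the list of things; names that differ only in an ending like _2 or _b are one class to them, and where a whole thing is asked for, a point or a joint stands for the part that bears it (a point fixed in the world has none). Each returns a list of dicts, best first, with "confidence" (0 to 1); they miss things now and then, are a little off and sometimes report something else, mostly with a low value. They report only what shows in the picture. A call takes as long as a camera call. They do not tell look-alikes from the thing itself.
- ctrl.recognise(query, camera): "xyz" ([x, y, z] in m, in the coordinates of the camera as it stood for that picture, good to about 4 mm: the middle of the surface that is visible of it).
The state is a dict: "time": time; "joints": joint angles; "qd": joint speeds; "joint_torque": joint torques, N m; "eef_pos": TCP position; "tool_rot": TCP orientation; "force": force on the tool from outside, world axes, zero at the start; "torque": the same for the moment, N m; "opening": finger opening in m.
Only numpy, scipy, OpenCV 4.12 (cv2) and the standard library are available. Lean on these libraries where they do the work, as an engineer would, in place of code of your own. Each camera call takes 0.05 s, during which the arm holds its last target. There are 200 camera calls.

## Working session

There is one attempt and no reset: what is moved stays moved. The work goes in short steps, Python scripts to look and compute and a tool call to move; the robot and the scene stay as the last step left them, time stands still between calls to the robot, and variables do not carry over. Pictures are saved under pics/ and viewed, about 8 in all and at most 12, crops included, and the job is handed in when it is done.

Besides the shell and the picture viewer there is one more tool, called after "Emit:" as a command line: name --argument value ..., lists and objects as JSON in quotes. step_arm: Moves the arm, as the interface text tells. Its arguments: {"type":"object","properties":{"commands":{"type":"array","items":{"type":"object","properties":{"tx":{"type":"number"},"ty":{"type":"number"},"tz":{"type":"number"},"wx":{"type":"number"},"wy":{"type":"number"},"wz":{"type":"number"},"gripper":{"type":"number"}}}}},"required":["commands"]}

```bash
mkdir -p pics; ls
python3 - <<'E'
from workcell import ctrl
import cv2,numpy as np
s=ctrl.sense();print(s['time'],s['eef_pos'],s['force'],s['opening']);print(np.round(s['tool_rot'],3))
a=[]
for n in("scene","top"):
    im=ctrl.snapshot(n);cv2.imwrite(f"pics/{n}0.png",im[:,:,::-1])
    P=ctrl.calibration(n)['pose']
    for q in("knob_grip","stop_pad","strip","strip_head","strip_foot","jig","brass_a"):
        for d in ctrl.recognise(q,n)[:4]:
            print(n,q,round(d['confidence'],2),np.round((P@np.r_[d['xyz'],1])[:3],3))
E
```

```text
pics
0.0 [0.14461393 0.58173101 0.23021591] [-0.06308087 -0.08923447 -0.37069275] 0.08523466989978801
[[-0.97   0.241 -0.001]
 [ 0.241  0.97  -0.002]
 [ 0.    -0.002 -1.   ]]
scene knob_grip 0.53 [0.601 0.03  0.095]
scene strip 0.71 [ 0.326 -0.167  0.02 ]
scene strip 0.67 [0.344 0.051 0.019]
scene strip 0.57 [ 0.559 -0.139  0.037]
scene strip_head 0.93 [0.344 0.049 0.02 ]
scene strip_head 0.83 [ 0.328 -0.167  0.021]
scene strip_head 0.76 [ 0.561 -0.141  0.037]
scene strip_head 0.71 [0.603 0.03  0.059]
scene strip_foot 0.9 [0.346 0.05  0.019]
scene strip_foot 0.89 [ 0.33  -0.164  0.02 ]
scene strip_foot 0.66 [ 0.557 -0.141  0.039]
scene jig 0.68 [ 0.605 -0.015  0.015]
scene brass_a 0.64 [ 0.506 -0.183  0.031]
scene brass_a 0.63 [0.601 0.03  0.096]
scene brass_a 0.43 [0.353 0.421 0.018]
scene brass_a 0.39 [ 0.642 -0.197  0.031]
top knob_grip 0.42 [0.592 0.02  0.102]
top stop_pad 0.42 [ 0.556 -0.149  0.035]
top strip 0.88 [ 0.319 -0.178  0.019]
top strip 0.76 [ 0.556 -0.152  0.042]
top strip 0.19 [ 0.554 -0.062  0.018]
top strip_head 0.81 [ 0.558 -0.152  0.036]
top strip_head 0.8 [ 0.32  -0.174  0.016]
top strip_head 0.7 [0.336 0.036 0.017]
top strip_head 0.52 [ 0.551 -0.061  0.019]
top strip_foot 0.87 [ 0.317 -0.176  0.019]
top strip_foot 0.66 [0.338 0.038 0.018]
top strip_foot 0.6 [ 0.552 -0.157  0.035]
top jig 0.87 [ 0.552 -0.06   0.017]
top jig 0.65 [ 0.552 -0.154  0.036]
top brass_a 0.54 [ 0.501 -0.192  0.03 ]
top brass_a 0.52 [0.341 0.415 0.017]
top brass_a 0.44 [0.583 0.437 0.02 ]
```

View pics/top0.png

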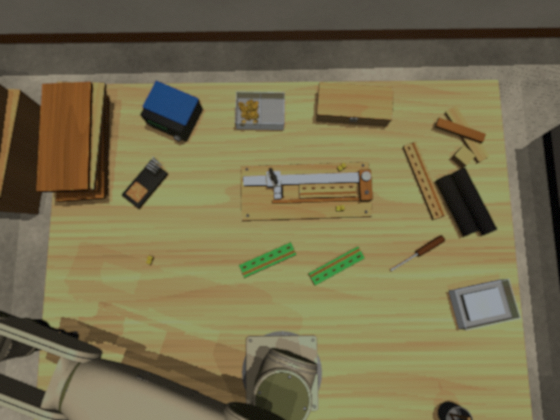

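View pics/scene0.png

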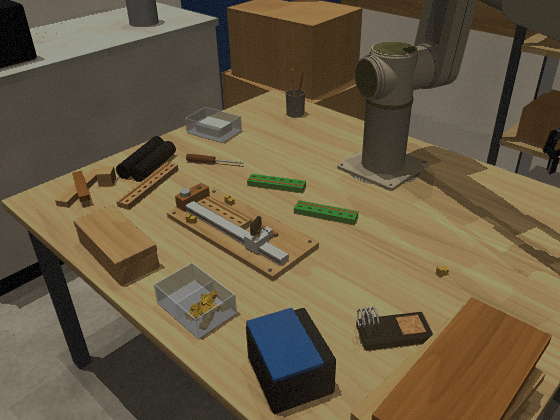

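Emit:
step_arm --commands '[{"tx": -0.05,"ty": -0.035,"tz": -0.02},{"tx": -0.1,"ty": -0.07,"tz": -0.04},{"tx": -0.15,"ty": -0.11,"tz": -0.06},{"tx": -0.2,"ty": -0.145,"tz": -0.07},{"tx": -0.25,"ty": -0.18,"tz": -0.07},{"tx": -0.3,"ty": -0.22,"tz": -0.07},{"tx": -0.35,"ty": -0.255,"tz": -0.07},{"tx": -0.4,"ty": -0.29,"tz": -0.07},{"tx": -0.45,"ty": -0.33,"tz": -0.07},{"tx": -0.5,"ty": -0.37,"tz": -0.07},{"tx": -0.54,"ty": -0.4,"tz": -0.07},{"tx": -0.56,"ty": -0.42,"tz": -0.07}]'

```text
$.commands[0]: bad value
```

Run:
```python
from workcell import ctrl
import cv2,numpy as np
s=ctrl.sense();print(s['time'],s['eef_pos'],s['force'],s['joints']);print(np.round(s['tool_rot'],3))
c=ctrl.calibration("wrist");P=c['pose']
np.savez("w1.npz",**c)
im=ctrl.snapshot("wrist");cv2.imwrite(f"pics/w1.png",im[:,:,::-1])
print(np.round(P,3),c['fx'],c['cx'],c['cy'])
for q in("knob_grip","stop_pad","strip","strip_head","strip_foot"):
        for d in ctrl.recognise(q,"wrist")[:3]:
            print(q,round(d['confidence'],2),np.round((P@np.r_[d['xyz'],1])[:3],3))
```

```text
0.8 [0.14480162 0.58228461 0.23133086] [-0.18598067  0.74894235 -1.01245449] [ 1.24162337e+00  1.30364558e-01  1.48816826e+00  6.56801744e-06
  1.52300804e+00 -8.53928510e-02]
[[-0.97   0.241  0.   ]
 [ 0.241  0.97   0.   ]
 [ 0.     0.    -1.   ]]
[[ 0.241  0.937  0.252  0.08 ]
 [ 0.971 -0.232 -0.063  0.598]
 [-0.     0.26  -0.966  0.374]
 [ 0.     0.     0.     1.   ]] 291.49998756305786 279.5611308279606 211.14689262260143
```

View pics/w1.png

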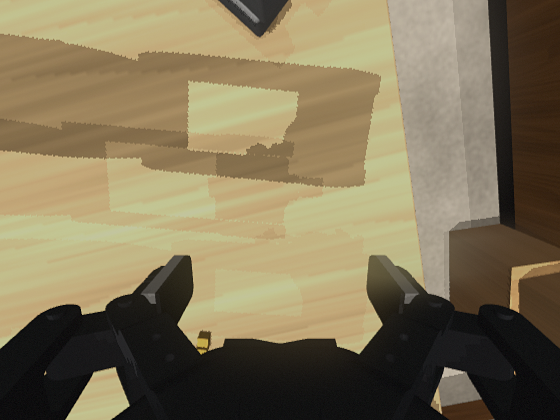

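The arm did not move, because the row was refused. I'll fill in every field. (Picture 3 shows only the bench at the start pose.)

Emit:
step_arm --commands '[{"tx": -0.05,"ty": -0.035,"tz": -0.02,"wx": 0,"wy": 0,"wz": 0,"gripper": 0.085},{"tx": -0.1,"ty": -0.07,"tz": -0.04,"wx": 0,"wy": 0,"wz": 0,"gripper": 0.085},{"tx": -0.15,"ty": -0.11,"tz": -0.06,"wx": 0,"wy": 0,"wz": 0,"gripper": 0.085},{"tx": -0.2,"ty": -0.145,"tz": -0.07,"wx": 0,"wy": 0,"wz": 0,"gripper": 0.085},{"tx": -0.25,"ty": -0.18,"tz": -0.07,"wx": 0,"wy": 0,"wz": 0,"gripper": 0.085},{"tx": -0.3,"ty": -0.22,"tz": -0.07,"wx": 0,"wy": 0,"wz": 0,"gripper": 0.085},{"tx": -0.35,"ty": -0.255,"tz": -0.07,"wx": 0,"wy": 0,"wz": 0,"gripper": 0.085},{"tx": -0.4,"ty": -0.29,"tz": -0.07,"wx": 0,"wy": 0,"wz": 0,"gripper": 0.085},{"tx": -0.45,"ty": -0.33,"tz": -0.07,"wx": 0,"wy": 0,"wz": 0,"gripper": 0.085},{"tx": -0.5,"ty": -0.37,"tz": -0.07,"wx": 0,"wy": 0,"wz": 0,"gripper": 0.085},{"tx": -0.54,"ty": -0.4,"tz": -0.07,"wx": 0,"wy": 0,"wz": 0,"gripper": 0.085},{"tx": -0.56,"ty": -0.42,"tz": -0.07,"wx": 0,"wy": 0,"wz": 0,"gripper": 0.085}]'

```text
time: 2.6
eef_pos: [0.5881, 0.0367, 0.3008]
tool_rot: [[-0.97, 0.244, -0.0], [0.244, 0.97, -0.0], [0.0, -0.0, -1.0]]
force: [-1.0, 1.0, -0.5]
opening: 0.0849
```

```bash
cat > h.py <<'E'
from workcell import ctrl
import cv2,numpy as np
def look(f,qs):
    s=ctrl.sense();print(s['time'],np.round(s['eef_pos'],4),np.round(s['force'],1),np.round(s['joints'],2))
    c=ctrl.calibration("wrist");P=c['pose'];np.savez(f"{f}.npz",**c)
    im=ctrl.snapshot("wrist");cv2.imwrite(f"pics/{f}.png",im[:,:,::-1])
    for q in qs:
        for d in ctrl.recognise(q,"wrist")[:3]:
            print(q,round(d['confidence'],2),np.round((P@np.r_[d['xyz'],1])[:3],3))
def ray(f,u,v,z):
    c=np.load(f"{f}.npz");P=c['pose']
    d=P[:3,:3]@[(u-c['cx'])/c['fx'],(v-c['cy'])/c['fy'],1];o=P[:3,3]
    return np.round(o+d*(z-o[2])/d[2],4)
E
python3 -c "
from h import *
look('w2',['knob_grip','stop_pad','strip','strip_head','strip_foot'])"
```

```text
2.6 [0.5881 0.0367 0.3008] [-1.   1.  -0.5] [-0.02  0.08  1.41 -0.    1.65 -1.35]
knob_grip 0.76 [0.594 0.021 0.1  ]
knob_grip 0.39 [ 0.636 -0.201  0.032]
stop_pad 0.59 [ 0.558 -0.008  0.038]
strip 0.91 [ 0.333 -0.195  0.019]
strip 0.74 [ 0.368 -0.005  0.019]
strip 0.62 [ 0.561 -0.149  0.04 ]
strip_head 0.96 [ 0.557 -0.146  0.037]
strip_head 0.68 [ 0.334 -0.198  0.013]
strip_head 0.59 [ 0.368 -0.007  0.02 ]
strip_foot 0.84 [ 0.338 -0.195  0.021]
strip_foot 0.63 [ 0.56  -0.144  0.039]
strip_foot 0.56 [ 0.364 -0.001  0.023]
```

View pics/w2.png

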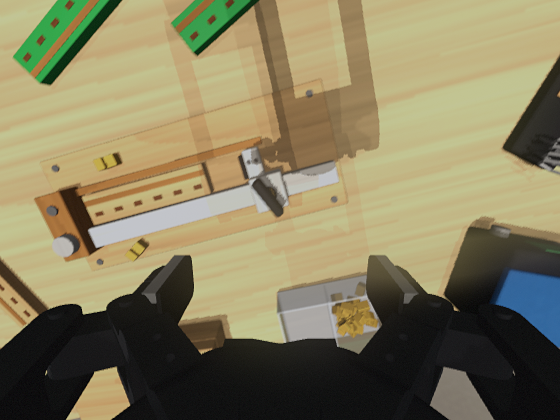

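```bash
python3 -c "
from h import *
a=ray('w2',254,180,.102);b=ray('w2',278,213,.102);print('wing',a,b,(a+b)/2,np.degrees(np.arctan2(*(b-a)[1::-1])),np.linalg.norm(b-a))
S=[ray('w2',*p,.018) for p in((309,94),(334,199),(55,169),(99,262))];print(S)
d=S[0]-S[2];e=S[1]-S[3];print([np.degrees(np.arctan2(-x[0],x[1])) for x in(d,e)])
print('strip head',ray('w2',208,170,.038),'block face top',ray('w2',76,197,.058))
im=cv2.imread('pics/w2.png')[120:270,20:360];cv2.imwrite('pics/w2c.png',cv2.resize(im,None,fx=2.3,fy=2.3,interpolation=3))
"
```

```text
wing [0.568 0.01  0.102] [0.614  0.0275 0.102 ] [0.591   0.01875 0.102  ] 20.828555790206817 0.04921635906891126
[array([0.4835, 0.1035, 0.018 ]), array([0.6356, 0.1078, 0.018 ]), array([ 0.4931, -0.2771,  0.018 ]), array([ 0.6455, -0.2737,  0.018 ])]
[np.float64(1.444884077184667), np.float64(1.4865031254826189)]
strip head [ 0.5474 -0.0562  0.038 ] block face top [ 0.5376 -0.235   0.058 ]
```

View pics/w2c.png

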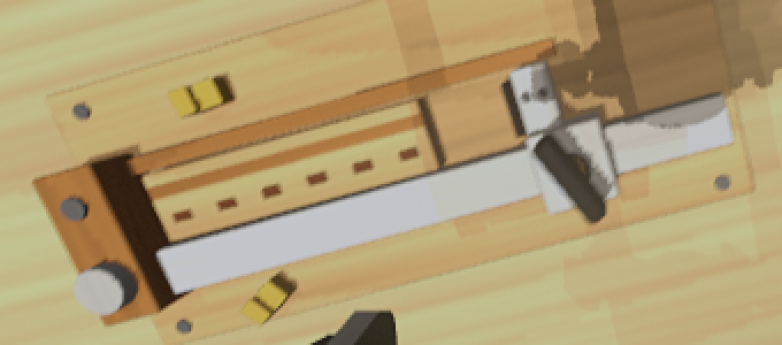

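Picture 5 shows the wing from about (257,183) to (279,212) and the strip's head end at about (208,175). There is about a 20 mm gap at the foot. The pad sits at about (243,166). I'm going above the knob and turning towards the wing's axis.

Emit:
step_arm --commands '[{"tx": -0.001,"ty": -0.002,"tz": 0.01,"wx": 0,"wy": 0,"wz": 10.5,"gripper": 0.085},{"tx": -0.002,"ty": -0.004,"tz": 0.02,"wx": 0,"wy": 0,"wz": 21,"gripper": 0.085},{"tx": -0.003,"ty": -0.006,"tz": 0.03,"wx": 0,"wy": 0,"wz": 31.5,"gripper": 0.085},{"tx": -0.004,"ty": -0.008,"tz": 0.04,"wx": 0,"wy": 0,"wz": 42,"gripper": 0.085},{"tx": -0.005,"ty": -0.01,"tz": 0.05,"wx": 0,"wy": 0,"wz": 52.5,"gripper": 0.085},{"tx": -0.006,"ty": -0.012,"tz": 0.06,"wx": 0,"wy": 0,"wz": 63,"gripper": 0.085},{"tx": -0.007,"ty": -0.014,"tz": 0.07,"wx": 0,"wy": 0,"wz": 73.5,"gripper": 0.085},{"tx": -0.008,"ty": -0.016,"tz": 0.08,"wx": 0,"wy": 0,"wz": 84,"gripper": 0.085},{"tx": -0.01,"ty": -0.016,"tz": 0.09,"wx": 0,"wy": 0,"wz": 94.5,"gripper": 0.085},{"tx": -0.01,"ty": -0.016,"tz": 0.1,"wx": 0,"wy": 0,"wz": 105,"gripper": 0.085},{"tx": -0.01,"ty": -0.016,"tz": 0.1,"wx": 0,"wy": 0,"wz": 115.5,"gripper": 0.085},{"tx": -0.01,"ty": -0.016,"tz": 0.1,"wx": 0,"wy": 0,"wz": 126,"gripper": 0.085}]'

```text
time: 4.4
eef_pos: [0.5918, 0.024, 0.2016]
tool_rot: [[0.768, 0.641, 0.0], [0.641, -0.768, 0.001], [0.0, -0.0, -1.0]]
force: [-0.3, 0.1, 0.2]
opening: 0.0854
```

Emit:
step_arm --commands '[{"tx": 0,"ty": 0,"tz": 0,"wx": 0,"wy": 0,"wz": 10,"gripper": 0.085},{"tx": 0,"ty": 0,"tz": 0,"wx": 0,"wy": 0,"wz": 19,"gripper": 0.085},{"tx": 0,"ty": 0,"tz": 0,"wx": 0,"wy": 0,"wz": 19,"gripper": 0.085}]'

```text
time: 4.78
eef_pos: [0.5916, 0.0253, 0.202]
tool_rot: [[0.934, 0.358, 0.001], [0.358, -0.934, 0.001], [0.001, -0.0, -1.0]]
force: [0.4, -0.3, -0.0]
opening: 0.0851
```

```bash
python3 -c "
from h import *
look('w3',['knob_grip','stop_pad','strip_head'])"
```

```text
4.775 [0.5916 0.0253 0.202 ] [ 0.4 -0.3 -0. ] [-0.04  0.12  1.55  0.    1.47  1.16]
knob_grip 0.89 [0.595 0.021 0.103]
stop_pad 0.65 [ 0.558 -0.008  0.037]
strip_head 0.95 [ 0.563 -0.159  0.038]
strip_head 0.6 [0.367 0.035 0.013]
```

View pics/w3.png

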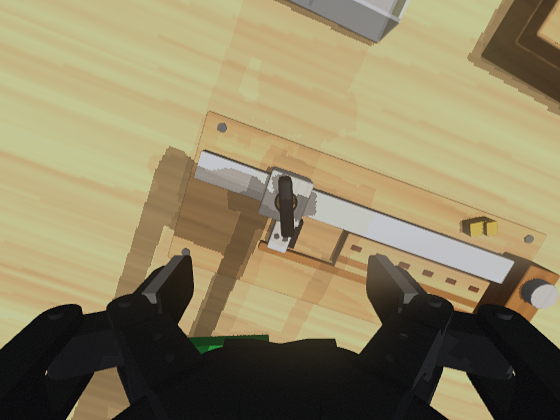

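```bash
python3 -c "
from h import *
a=ray('w3',285,178,.102);b=ray('w3',289.5,238,.102);print('wing',a,b,(a+b)/2,np.degrees(np.arctan2(*(a-b)[1::-1])),np.linalg.norm(b-a))
im=cv2.imread('pics/w3.png')[150:280,200:380];cv2.imwrite('pics/w3c.png',cv2.resize(im,None,fx=4.4,fy=4.4,interpolation=3))
s=ctrl.sense();g=np.array([.595,.0205,.073])-s['eef_pos'];print(np.array(s['tool_rot']).T@g)
"
```

```text
wing [0.6192 0.0312 0.102 ] [0.571  0.0082 0.102 ] [0.5951 0.0197 0.102 ] 25.509469492024564 0.05340636666166312
[0.00152708 0.00494077 0.12873298]
```

View pics/w3c.png

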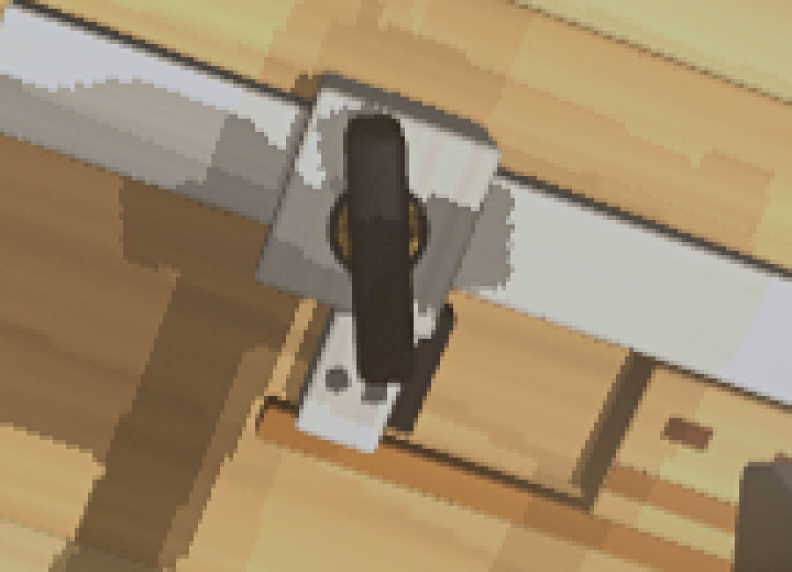

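Emit:
step_arm --commands '[{"tx": 0.0005,"ty": 0.002,"tz": 0.02,"wx": 0,"wy": 0,"wz": -1,"gripper": 0.085},{"tx": 0.001,"ty": 0.004,"tz": 0.045,"wx": 0,"wy": 0,"wz": -2,"gripper": 0.085},{"tx": 0.0015,"ty": 0.005,"tz": 0.07,"wx": 0,"wy": 0,"wz": -2,"gripper": 0.085},{"tx": 0.0015,"ty": 0.005,"tz": 0.095,"wx": 0,"wy": 0,"wz": -2,"gripper": 0.085},{"tx": 0.0015,"ty": 0.005,"tz": 0.115,"wx": 0,"wy": 0,"wz": -2,"gripper": 0.085},{"tx": 0.0015,"ty": 0.005,"tz": 0.125,"wx": 0,"wy": 0,"wz": -2,"gripper": 0.085},{"tx": 0.0015,"ty": 0.005,"tz": 0.129,"wx": 0,"wy": 0,"wz": -2,"gripper": 0.085},{"tx": 0.0015,"ty": 0.005,"tz": 0.129,"wx": 0,"wy": 0,"wz": -2,"gripper": 0.085},{"tx": 0.0015,"ty": 0.005,"tz": 0.129,"wx": 0,"wy": 0,"wz": -2,"gripper": 0.085}]'

```text
time: 6.1
eef_pos: [0.5958, 0.0204, 0.0738]
tool_rot: [[0.92, 0.391, 0.002], [0.391, -0.92, 0.0], [0.002, 0.0, -1.0]]
force: [-0.0, 0.6, -0.6]
opening: 0.0853
```

Emit:
step_arm --commands '[{"tx": 0,"ty": 0,"tz": 0,"wx": 0,"wy": 0,"wz": 0,"gripper": 0.05},{"tx": 0,"ty": 0,"tz": 0,"wx": 0,"wy": 0,"wz": 0,"gripper": 0.03},{"tx": 0,"ty": 0,"tz": 0,"wx": 0,"wy": 0,"wz": 0,"gripper": 0.02},{"tx": 0,"ty": 0,"tz": 0,"wx": 0,"wy": 0,"wz": 0,"gripper": 0.016},{"tx": 0,"ty": 0,"tz": 0,"wx": 0,"wy": 0,"wz": 0,"gripper": 0.016},{"tx": 0,"ty": 0,"tz": 0,"wx": 0,"wy": 0,"wz": 0,"gripper": 0.016}]'

```text
time: 6.85
eef_pos: [0.5961, 0.0202, 0.0742]
tool_rot: [[0.92, 0.391, 0.003], [0.391, -0.92, 0.0], [0.003, 0.001, -1.0]]
force: [-0.5, -2.9, 3.4]
opening: 0.0156
```

Emit:
step_arm --commands '[{"tx": 0,"ty": 0.001,"tz": 0,"wx": 0,"wy": 0,"wz": 0,"gripper": 0.016},{"tx": 0,"ty": 0.001,"tz": 0,"wx": 0,"wy": 0,"wz": 0,"gripper": 0.012},{"tx": 0,"ty": 0.001,"tz": 0,"wx": 0,"wy": 0,"wz": 0,"gripper": 0.012},{"tx": 0,"ty": 0.001,"tz": 0,"wx": 0,"wy": 0,"wz": 0,"gripper": 0.012}]'

```text
time: 7.35
eef_pos: [0.5959, 0.0208, 0.0743]
tool_rot: [[0.92, 0.392, 0.002], [0.392, -0.92, 0.002], [0.002, -0.001, -1.0]]
force: [-4.6, 5.4, 7.7]
opening: 0.0122
```

```bash
python3 -c "
from h import *
s=ctrl.sense();print(s['force'],s['torque'],s['opening'])"
```

```text
[-4.56674708  5.44848259  7.69086686] [0.93215756 0.77127875 0.07074662] 0.01218544204470168
```

Emit:
step_arm --commands '[{"tx": 0,"ty": 0,"tz": 0,"wx": 0,"wy": 0,"wz": 0,"gripper": 0.006},{"tx": 0,"ty": 0,"tz": 0,"wx": 0,"wy": 0,"wz": 0,"gripper": 0.0},{"tx": 0,"ty": 0,"tz": 0,"wx": 0,"wy": 0,"wz": 0,"gripper": 0.0}]'

```text
time: 7.72
eef_pos: [0.5959, 0.0209, 0.0745]
tool_rot: [[0.92, 0.392, 0.001], [0.392, -0.92, 0.002], [0.002, -0.002, -1.0]]
force: [-2.2, 0.2, 6.0]
opening: 0.0111
```

```bash
python3 -c "
from h import *
s=ctrl.sense();print(s['force'],s['torque'],s['opening'])"
```

```text
[-2.24048274  0.2382426   5.98099867] [-0.01152381  0.38330538  0.14529819] 0.0111182912391735
```

Emit:
step_arm --commands '[{"tx": 0,"ty": 0,"tz": 0,"wx": 0,"wy": 0,"wz": -7,"gripper": 0.0},{"tx": 0,"ty": 0,"tz": 0,"wx": 0,"wy": 0,"wz": -14,"gripper": 0.0},{"tx": 0,"ty": 0,"tz": 0,"wx": 0,"wy": 0,"wz": -21,"gripper": 0.0},{"tx": 0,"ty": 0,"tz": 0,"wx": 0,"wy": 0,"wz": -28,"gripper": 0.0},{"tx": 0,"ty": 0,"tz": 0,"wx": 0,"wy": 0,"wz": -35,"gripper": 0.0},{"tx": 0,"ty": 0,"tz": 0,"wx": 0,"wy": 0,"wz": -42,"gripper": 0.0},{"tx": 0,"ty": 0,"tz": 0,"wx": 0,"wy": 0,"wz": -49,"gripper": 0.0},{"tx": 0,"ty": 0,"tz": 0,"wx": 0,"wy": 0,"wz": -55,"gripper": 0.0},{"tx": 0,"ty": 0,"tz": 0,"wx": 0,"wy": 0,"wz": -55,"gripper": 0.0}]'

```text
time: 8.85
eef_pos: [0.5954, 0.0213, 0.0744]
tool_rot: [[0.205, 0.979, 0.0], [0.979, -0.205, 0.003], [0.003, -0.0, -1.0]]
force: [-3.2, 2.1, 5.9]
opening: 0.011
```

```bash
python3 -c "
from h import *
s=ctrl.sense();print(s['force'],s['torque'],s['opening'])"
```

```text
[-3.21517272  2.11066455  5.90646628] [0.22224498 0.56505784 0.15452023] 0.010967346840437785
```

Emit:
step_arm --commands '[{"tx": 0,"ty": 0,"tz": 0,"wx": 0,"wy": 0,"wz": -7,"gripper": 0.0},{"tx": 0,"ty": 0,"tz": 0,"wx": 0,"wy": 0,"wz": -14,"gripper": 0.0},{"tx": 0,"ty": 0,"tz": 0,"wx": 0,"wy": 0,"wz": -21,"gripper": 0.0},{"tx": 0,"ty": 0,"tz": 0,"wx": 0,"wy": 0,"wz": -28,"gripper": 0.0},{"tx": 0,"ty": 0,"tz": 0,"wx": 0,"wy": 0,"wz": -35,"gripper": 0.0},{"tx": 0,"ty": 0,"tz": 0,"wx": 0,"wy": 0,"wz": -42,"gripper": 0.0},{"tx": 0,"ty": 0,"tz": 0,"wx": 0,"wy": 0,"wz": -49,"gripper": 0.0},{"tx": 0,"ty": 0,"tz": 0,"wx": 0,"wy": 0,"wz": -56,"gripper": 0.0},{"tx": 0,"ty": 0,"tz": 0,"wx": 0,"wy": 0,"wz": -62,"gripper": 0.0},{"tx": 0,"ty": 0,"tz": 0,"wx": 0,"wy": 0,"wz": -62,"gripper": 0.0}]'

```text
time: 10.1
eef_pos: [0.5948, 0.0212, 0.0744]
tool_rot: [[-0.769, 0.639, -0.001], [0.639, 0.769, 0.003], [0.003, 0.002, -1.0]]
force: [-5.2, -1.1, 6.5]
opening: 0.0112
```

```bash
python3 -c "
from h import *
s=ctrl.sense();print(s['force'],s['torque'],s['opening'],s['joints'][5])
R=np.array(s['tool_rot']);print(R.T@[.0255,-.9997,0])"
```

```text
[-5.19957501 -1.10715462  6.52993165] [-0.19084701  0.885672    0.12741573] 0.011195421321421926 -0.9307099512778862
[-0.65865177 -0.75247495 -0.00310367]
```

Emit:
step_arm --commands '[{"tx": -0.0033,"ty": -0.0038,"tz": 0,"wx": 0,"wy": 0,"wz": 0,"gripper": 0.0},{"tx": -0.0066,"ty": -0.0075,"tz": 0,"wx": 0,"wy": 0,"wz": 0,"gripper": 0.0},{"tx": -0.0099,"ty": -0.0113,"tz": 0,"wx": 0,"wy": 0,"wz": 0,"gripper": 0.0},{"tx": -0.0132,"ty": -0.0151,"tz": 0,"wx": 0,"wy": 0,"wz": 0,"gripper": 0.0}]'

```text
time: 10.6
eef_pos: [0.5953, 0.001, 0.0744]
tool_rot: [[-0.769, 0.639, -0.001], [0.639, 0.769, 0.003], [0.003, 0.002, -1.0]]
force: [-2.8, 1.4, 5.5]
opening: 0.0114
```

```bash
python3 -c "
from h import *
s=ctrl.sense();print(s['force'],s['torque'],s['opening'])
R=np.array(s['tool_rot']);print(R.T@[.0255,-.9997,0],np.array(s['eef_pos']))"
```

```text
[-2.80119237  1.39023844  5.46527895] [0.15271417 0.46325464 0.02475842] 0.011352582663581755
[-0.6587028  -0.75242904 -0.00339146] [0.59526473 0.00096436 0.07442003]
```

Emit:
step_arm --commands '[{"tx": -0.0033,"ty": -0.0038,"tz": 0,"wx": 0,"wy": 0,"wz": 0,"gripper": 0.0},{"tx": -0.0066,"ty": -0.0075,"tz": 0,"wx": 0,"wy": 0,"wz": 0,"gripper": 0.0},{"tx": -0.0099,"ty": -0.0113,"tz": 0,"wx": 0,"wy": 0,"wz": 0,"gripper": 0.0},{"tx": -0.0132,"ty": -0.0151,"tz": 0,"wx": 0,"wy": 0,"wz": 0,"gripper": 0.0},{"tx": -0.0165,"ty": -0.0188,"tz": 0,"wx": 0,"wy": 0,"wz": 0,"gripper": 0.0},{"tx": -0.0197,"ty": -0.0226,"tz": 0,"wx": 0,"wy": 0,"wz": 0,"gripper": 0.0},{"tx": -0.023,"ty": -0.0263,"tz": 0,"wx": 0,"wy": 0,"wz": 0,"gripper": 0.0},{"tx": -0.023,"ty": -0.0263,"tz": 0,"wx": 0,"wy": 0,"wz": 0,"gripper": 0.0}]'

```text
time: 11.6
eef_pos: [0.5961, -0.0348, 0.0744]
tool_rot: [[-0.769, 0.64, -0.001], [0.64, 0.769, 0.003], [0.003, 0.001, -1.0]]
force: [-2.1, -0.7, 5.2]
opening: 0.0113
```

Emit:
step_arm --commands '[{"tx": -0.0013,"ty": -0.0015,"tz": 0,"wx": 0,"wy": 0,"wz": 0,"gripper": 0.0},{"tx": -0.0026,"ty": -0.003,"tz": 0,"wx": 0,"wy": 0,"wz": 0,"gripper": 0.0},{"tx": -0.0026,"ty": -0.003,"tz": 0,"wx": 0,"wy": 0,"wz": 0,"gripper": 0.0}]'

```text
time: 11.98
eef_pos: [0.5962, -0.0391, 0.0744]
tool_rot: [[-0.769, 0.64, -0.001], [0.64, 0.769, 0.002], [0.002, 0.001, -1.0]]
force: [-2.1, -0.4, 5.3]
opening: 0.011
```

Emit:
step_arm --commands '[{"tx": -0.0007,"ty": -0.0008,"tz": 0,"wx": 0,"wy": 0,"wz": 0,"gripper": 0.0},{"tx": -0.0013,"ty": -0.0015,"tz": 0,"wx": 0,"wy": 0,"wz": 0,"gripper": 0.0},{"tx": -0.0013,"ty": -0.0015,"tz": 0,"wx": 0,"wy": 0,"wz": 0,"gripper": 0.0}]'

```text
time: 12.35
eef_pos: [0.5963, -0.0412, 0.0744]
tool_rot: [[-0.768, 0.64, -0.001], [0.64, 0.768, 0.002], [0.002, 0.001, -1.0]]
force: [-1.6, 1.1, 4.3]
opening: 0.0113
```

Emit:
step_arm --commands '[{"tx": -0.0007,"ty": -0.0008,"tz": 0,"wx": 0,"wy": 0,"wz": 0,"gripper": 0.0},{"tx": -0.0007,"ty": -0.0008,"tz": 0,"wx": 0,"wy": 0,"wz": 0,"gripper": 0.0}]'

```text
time: 12.6
eef_pos: [0.5963, -0.0421, 0.0744]
tool_rot: [[-0.769, 0.64, -0.001], [0.64, 0.769, 0.003], [0.003, 0.001, -1.0]]
force: [-0.9, 1.9, 5.0]
opening: 0.0114
```

Emit:
step_arm --commands '[{"tx": -0.0007,"ty": -0.0008,"tz": 0,"wx": 0,"wy": 0,"wz": 0,"gripper": 0.0},{"tx": -0.0007,"ty": -0.0008,"tz": 0,"wx": 0,"wy": 0,"wz": 0,"gripper": 0.0}]'

```text
time: 12.85
eef_pos: [0.5963, -0.0425, 0.0744]
tool_rot: [[-0.769, 0.64, -0.001], [0.64, 0.769, 0.004], [0.003, 0.002, -1.0]]
force: [-2.7, 4.1, 5.6]
opening: 0.0109
```

Emit:
step_arm --commands '[{"tx": -0.0007,"ty": -0.0008,"tz": 0,"wx": 0,"wy": 0,"wz": 0,"gripper": 0.0},{"tx": -0.0007,"ty": -0.0008,"tz": 0,"wx": 0,"wy": 0,"wz": 0,"gripper": 0.0}]'

```text
time: 13.1
eef_pos: [0.5963, -0.0427, 0.0744]
tool_rot: [[-0.769, 0.639, -0.001], [0.639, 0.769, 0.005], [0.004, 0.003, -1.0]]
force: [-1.8, 5.5, 5.2]
opening: 0.0108
```

Emit:
step_arm --commands '[{"tx": -0.0006,"ty": -0.0007,"tz": 0,"wx": 0,"wy": 0,"wz": 0,"gripper": 0.0},{"tx": -0.0012,"ty": -0.0013,"tz": 0,"wx": 0,"wy": 0,"wz": 0,"gripper": 0.0},{"tx": -0.0012,"ty": -0.0013,"tz": 0,"wx": 0,"wy": 0,"wz": 0,"gripper": 0.0},{"tx": -0.0012,"ty": -0.0013,"tz": 0,"wx": 0,"wy": 0,"wz": 0,"gripper": 0.0}]'

```text
time: 13.6
eef_pos: [0.5963, -0.0432, 0.0744]
tool_rot: [[-0.769, 0.639, -0.002], [0.639, 0.769, 0.007], [0.006, 0.004, -1.0]]
force: [-3.3, 6.3, 5.7]
opening: 0.0108
```

```bash
python3 -c "
from h import *
look('w4',['stop_pad','strip_head'])
s=ctrl.sense();print(s['force'],s['torque'],s['eef_pos'])
im=ctrl.snapshot('top')[130:240,220:400,::-1]
im2=ctrl.snapshot('scene')[165:285,150:330,::-1]
w=cv2.imread('pics/w4.png')
o=np.vstack([cv2.resize(im,(400,244),interpolation=3),cv2.resize(im2,(400,267),interpolation=3)])
cv2.imwrite('pics/m4.png',np.hstack([cv2.resize(o,(400,300*511//300)),cv2.resize(w,(400,511))]))"
```

```text
13.6 [ 0.5963 -0.0432  0.0744] [-3.3  6.3  5.7] [-0.16  0.25  1.65  0.01  1.25 -1.04]
stop_pad 0.67 [ 0.556 -0.071  0.041]
strip_head 0.92 [ 0.554 -0.131  0.037]
[-2.38139434  6.83403495  5.73783462] [1.01521565e+00 4.37932779e-01 9.01539494e-04] [ 0.59632858 -0.04317881  0.07441349]
```

View pics/m4.png

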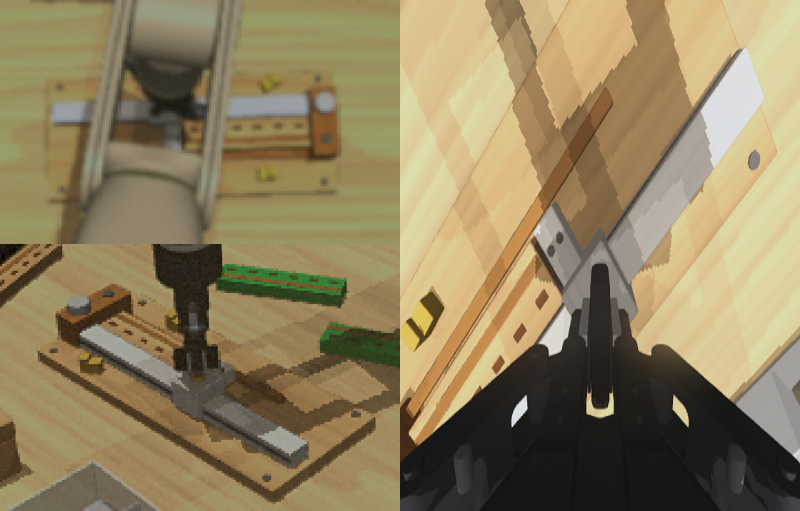

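Picture 8: the strip's foot is at the end block with no visible gap, the pad is on the strip's head, and the bystanders are unmoved. I'm tightening now while holding the push.

Emit:
step_arm --commands '[{"tx": -0.0009,"ty": -0.001,"tz": 0,"wx": 0,"wy": 0,"wz": 6,"gripper": 0.0},{"tx": -0.0009,"ty": -0.001,"tz": 0,"wx": 0,"wy": 0,"wz": 12,"gripper": 0.0},{"tx": -0.0009,"ty": -0.001,"tz": 0,"wx": 0,"wy": 0,"wz": 18,"gripper": 0.0},{"tx": -0.0009,"ty": -0.001,"tz": 0,"wx": 0,"wy": 0,"wz": 18,"gripper": 0.0}]'

```text
time: 14.35
eef_pos: [0.5965, -0.0431, 0.0744]
tool_rot: [[-0.533, 0.846, -0.001], [0.846, 0.533, 0.009], [0.008, 0.003, -1.0]]
force: [-2.6, 7.9, 5.8]
opening: 0.0112
```

```bash
python3 -c "
from h import *
s=ctrl.sense();print(s['force'],s['torque'],s['opening'],s['eef_pos'])
R=np.array(s['tool_rot']);print(R.T@[.0255,-.9997,0])"
```

```text
[-2.64480393  7.86831423  5.78007062] [ 1.15236157  0.28128605 -0.14510117] 0.011159692108475928 [ 0.59645389 -0.04307632  0.0744156 ]
[-0.85941432 -0.51125253 -0.00884365]
```

Emit:
step_arm --commands '[{"tx": -0.0012,"ty": -0.0007,"tz": 0,"wx": 0,"wy": 0,"wz": 6,"gripper": 0.0},{"tx": -0.0012,"ty": -0.0007,"tz": 0,"wx": 0,"wy": 0,"wz": 12,"gripper": 0.0},{"tx": -0.0012,"ty": -0.0007,"tz": 0,"wx": 0,"wy": 0,"wz": 18,"gripper": 0.0},{"tx": -0.0012,"ty": -0.0007,"tz": 0,"wx": 0,"wy": 0,"wz": 24,"gripper": 0.0},{"tx": -0.0012,"ty": -0.0007,"tz": 0,"wx": 0,"wy": 0,"wz": 30,"gripper": 0.0},{"tx": -0.0012,"ty": -0.0007,"tz": 0,"wx": 0,"wy": 0,"wz": 36,"gripper": 0.0},{"tx": -0.0012,"ty": -0.0007,"tz": 0,"wx": 0,"wy": 0,"wz": 42,"gripper": 0.0},{"tx": -0.0012,"ty": -0.0007,"tz": 0,"wx": 0,"wy": 0,"wz": 48,"gripper": 0.0},{"tx": -0.0012,"ty": -0.0007,"tz": 0,"wx": 0,"wy": 0,"wz": 48,"gripper": 0.0}]'

```text
time: 15.48
eef_pos: [0.597, -0.043, 0.0745]
tool_rot: [[0.273, 0.962, -0.0], [0.962, -0.273, 0.011], [0.01, -0.003, -1.0]]
force: [0.8, 8.3, 4.9]
opening: 0.0112
```

```bash
python3 -c "
from h import *
s=ctrl.sense();print(s['force'],s['torque'],s['opening'],s['eef_pos'])
R=np.array(s['tool_rot']);print(R.T@[.0255,-.9997,0])"
```

```text
[0.76414496 8.25913896 4.9256521 ] [ 1.06504251 -0.10388113 -0.15457172] 0.011207567659173294 [ 0.59697751 -0.04300909  0.07446487]
[-0.9546539   0.29760928 -0.01072301]
```

Emit:
step_arm --commands '[{"tx": -0.0012,"ty": 0.0004,"tz": 0,"wx": 0,"wy": 0,"wz": 6,"gripper": 0.0},{"tx": -0.0012,"ty": 0.0004,"tz": 0,"wx": 0,"wy": 0,"wz": 12,"gripper": 0.0},{"tx": -0.0012,"ty": 0.0004,"tz": 0,"wx": 0,"wy": 0,"wz": 18,"gripper": 0.0},{"tx": -0.0012,"ty": 0.0004,"tz": 0,"wx": 0,"wy": 0,"wz": 24,"gripper": 0.0},{"tx": -0.0012,"ty": 0.0004,"tz": 0,"wx": 0,"wy": 0,"wz": 30,"gripper": 0.0},{"tx": -0.0012,"ty": 0.0004,"tz": 0,"wx": 0,"wy": 0,"wz": 36,"gripper": 0.0},{"tx": -0.0012,"ty": 0.0004,"tz": 0,"wx": 0,"wy": 0,"wz": 42,"gripper": 0.0},{"tx": -0.0012,"ty": 0.0004,"tz": 0,"wx": 0,"wy": 0,"wz": 47,"gripper": 0.0},{"tx": -0.0012,"ty": 0.0004,"tz": 0,"wx": 0,"wy": 0,"wz": 47,"gripper": 0.0}]'

```text
time: 16.6
eef_pos: [0.5974, -0.0433, 0.0745]
tool_rot: [[0.89, 0.455, 0.0], [0.455, -0.89, 0.012], [0.006, -0.01, -1.0]]
force: [-0.8, 5.5, 3.7]
opening: 0.0111
```

```bash
python3 -c "
from h import *
s=ctrl.sense();print(s['force'],s['torque'],s['opening'],s['eef_pos'])
R=np.array(s['tool_rot']);print(R.T@[.0255,-.9997,0])"
```

```text
[-0.80948513  5.50718511  3.7347461 ] [ 0.58734382  0.03124055 -0.0940667 ] 0.01111120624482777 [ 0.59736826 -0.04334351  0.07452357]
[-0.43260116  0.90153578 -0.01182424]
```

Emit:
step_arm --commands '[{"tx": 0,"ty": 0,"tz": 0,"wx": 0,"wy": 0,"wz": 3,"gripper": 0.0},{"tx": 0,"ty": 0,"tz": 0,"wx": 0,"wy": 0,"wz": 5,"gripper": 0.0},{"tx": 0,"ty": 0,"tz": 0,"wx": 0,"wy": 0,"wz": 5,"gripper": 0.0},{"tx": 0,"ty": 0,"tz": 0,"wx": 0,"wy": 0,"wz": 5,"gripper": 0.0}]'

```text
time: 17.1
eef_pos: [0.5974, -0.0433, 0.0745]
tool_rot: [[0.926, 0.377, 0.0], [0.377, -0.926, 0.012], [0.005, -0.011, -1.0]]
force: [-1.5, 2.5, 4.9]
opening: 0.0107
```

```bash
python3 -c "
from h import *
s=ctrl.sense();print(s['force'],s['torque'],s['opening'],s['eef_pos'])"
```

```text
[-1.45616276  2.46407101  4.85123985] [ 0.03306009  0.19992707 -0.0541273 ] 0.010659424109142935 [ 0.59739764 -0.04327904  0.07452916]
```

Emit:
step_arm --commands '[{"tx": 0,"ty": 0,"tz": 0,"wx": 0,"wy": 0,"wz": 0,"gripper": 0.02},{"tx": 0,"ty": 0,"tz": 0,"wx": 0,"wy": 0,"wz": 0,"gripper": 0.05},{"tx": 0,"ty": 0,"tz": 0,"wx": 0,"wy": 0,"wz": 0,"gripper": 0.06},{"tx": 0,"ty": 0,"tz": 0,"wx": 0,"wy": 0,"wz": 0,"gripper": 0.06},{"tx": 0,"ty": 0,"tz": 0,"wx": 0,"wy": 0,"wz": 0,"gripper": 0.06},{"tx": 0,"ty": 0,"tz": -0.01,"wx": 0,"wy": 0,"wz": 0,"gripper": 0.06},{"tx": 0,"ty": 0,"tz": -0.03,"wx": 0,"wy": 0,"wz": 0,"gripper": 0.06},{"tx": 0,"ty": 0,"tz": -0.06,"wx": 0,"wy": 0,"wz": 0,"gripper": 0.06},{"tx": 0,"ty": 0,"tz": -0.1,"wx": 0,"wy": 0,"wz": 0,"gripper": 0.06},{"tx": 0,"ty": 0,"tz": -0.14,"wx": 0,"wy": 0,"wz": 0,"gripper": 0.06},{"tx": 0,"ty": 0,"tz": -0.16,"wx": 0,"wy": 0,"wz": 0,"gripper": 0.06},{"tx": 0,"ty": 0,"tz": -0.16,"wx": 0,"wy": 0,"wz": 0,"gripper": 0.06}]'

```text
time: 18.6
eef_pos: [0.5985, -0.0454, 0.237]
tool_rot: [[0.926, 0.377, 0.005], [0.377, -0.926, 0.011], [0.008, -0.009, -1.0]]
force: [0.4, 0.6, 0.1]
opening: 0.0599
```

```bash
python3 -c "
from h import *
look('w5',['knob_grip','stop_pad','strip_head'])
im=cv2.imread('pics/w5.png');cv2.imwrite('pics/w5c.png',cv2.resize(im[110:330,180:480],(800,587),interpolation=3))"
```

```text
18.6 [ 0.5985 -0.0454  0.237 ] [0.4 0.6 0.1] [-0.17  0.13  1.48  0.01  1.53  1.02]
knob_grip 0.79 [ 0.595 -0.043  0.104]
stop_pad 0.69 [ 0.554 -0.076  0.04 ]
strip_head 0.76 [ 0.561 -0.151  0.039]
strip_head 0.7 [ 0.384 -0.036  0.024]
```

View pics/w5c.png

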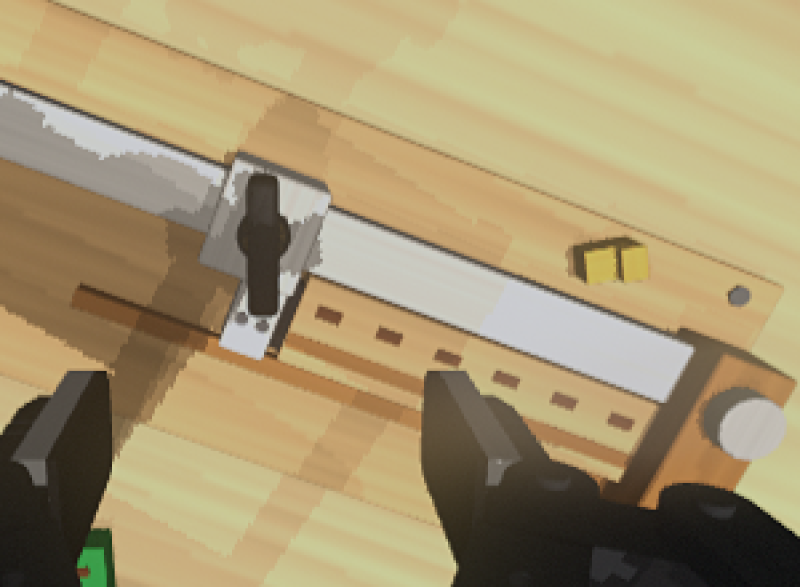

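```bash
python3 -c "
from h import *
f=800/300
J=lambda p:(p[0]-.5644)*-.0255+(p[1]+.0849)*.9997
for n,u,v,z in(('foot',658,405,.038),('foot2',628,470,.038),('facetop',693,405,.058),('facetop2',660,470,.058),('head',312,280,.038),('railend',690,350,.04)):
    p=ray('w5',180+u/f,110+v/f,z);print(n,p,round(J(p)*1000,1))
im=cv2.imread('pics/w5.png');cv2.imwrite('pics/w5d.png',cv2.resize(im[220:305,390:490],(800,600*85*8//(600)),interpolation=3))"
```

```text
foot [ 0.583  -0.2507  0.038 ] -166.2
foot2 [ 0.5474 -0.2542  0.038 ] -168.8
facetop [ 0.5933 -0.2517  0.058 ] -167.5
facetop2 [ 0.5595 -0.2541  0.058 ] -169.0
head [ 0.5773 -0.0749  0.038 ] 9.7
railend [ 0.6132 -0.2493  0.04  ] -165.6
```

View pics/w5d.png

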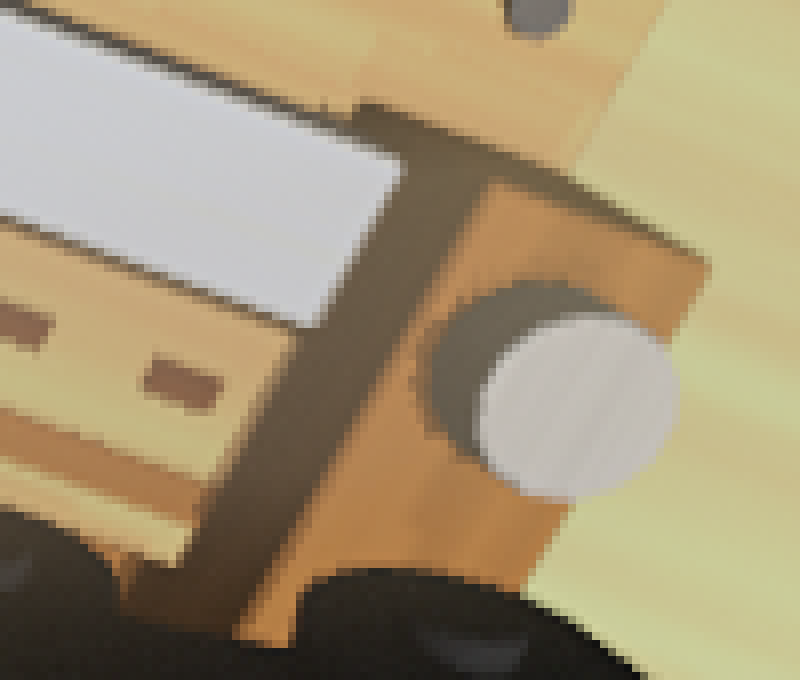

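```bash
python3 -c "
from h import *
J=lambda p:(p[0]-.5644)*-.0255+(p[1]+.0849)*.9997
for n,u,v,z in(('foot',297,340,.038),('foot2',183,562,.038),('facetop',487,185,.058),('facetop',403,345,.058),('facetop2',237,635,.058),('rail',403,165,.04),('rail',315,325,.04)):
    p=ray('w5',390+u/8,220+v/8,z);print(n,p,round(J(p)*1000,1))"
```

```text
foot [ 0.5824 -0.2515  0.038 ] -167.0
foot2 [ 0.5411 -0.2538  0.038 ] -168.3
facetop [ 0.6189 -0.2515  0.058 ] -167.9
facetop [ 0.5921 -0.253   0.058 ] -168.8
facetop2 [ 0.54  -0.254  0.058] -168.4
rail [ 0.6146 -0.2507  0.04  ] -167.0
rail [ 0.5861 -0.2515  0.04  ] -167.1
```

```bash
python3 -c "
from h import *
print(ctrl.sign_off())"
```

```text
the job is handed in; nothing more can be done
None
```

The job is done and handed in at about 18.7 s on the robot's clock. The strip is home against the end block and the stop is locked with its pad on the strip's end. The hand-in gave no verdict.

- **Unscrewing:** I gripped the knob wing and turned it 117° anticlockwise. The stop then slid freely with about 2 N of drag.
- **Sliding:** I slid the stop about 64 mm, until the force rose. The pad was pressed about 1.4 mm, which is roughly 7 N.
- **Tightening:** With that push held, I turned the knob back to within about 1° of its starting tight angle. Then I let go and backed off.

**Last checks**
- The stop kept its position (y = -43.3 mm) when I eased off the push, so it is locked.
- In the last close-up the pad is on the strip. Its head end measured 9.7 mm along the jig, where 10 mm is home.
- The foot measured -167.0 to -168.3 mm and the end block's face -167.9 to -168.8 mm. That is contact within measuring error, though both read 1 to 3 mm off the nominal -170 mm, about the camera calibration's error.
- I inferred the pad force from the wrist force and the pad's compression. It read 6.3 to 8.3 N while pushing, with about ±1 N of noise and some drag included. I could not measure it after letting go.
- The bystanders in view had not moved. I took no final overall picture after letting go.

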